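Index a terminal board and hold spring tongs at the gap mark

ROBOT

A 6-joint arm with a two-finger parallel gripper is mounted at the origin on the work surface. World frame = base frame: x ahead of the robot, y to its left, z up, the work surface at z = 0. Lengths are in m, angles in rad, forces in N, time in s.
With the tool pointing down it reaches from about 0.375 to 0.9 m from the base axis. Payload 3.1 kg.
Tool frame: the origin (TCP) lies at the very end of the fingers, on their centre line; the grasp point (between the pads) lies 19 mm behind it (ctrl.grasp_offset is the distance from the TCP to the grasp point, in m); z points along the fingers, y is the line along which they close (so a half turn about z gives the same grasp; the last joint's range is limited). The gripper opens to 87 mm and grips with 3 to 60 N. Pads are 19 mm wide; open, the fingers measure 117 mm over their backs; the gripper's body (75 mm by 190 mm) begins 51 mm behind the grasp point.
Start: joints at [1.012, 0.527, 1.433, -0, 1.181, -0.178], TCP at [0.232, 0.58, 0.223] pointing down, gripper open.
Joint ranges: [-3.08, 3.08], [-0.75, 2.2], [0.22, 2.44], [-1.43, 4.57], [0, 2.65], [-2.85, 2.85]. Speed limits (rad/s): [2.79, 2.79, 3.14, 3.14, 3.14, 3.14].

INTERFACE

Orientations are given as [roll, pitch, yaw] about the fixed x, y, z axes, in that order (R = Rz(yaw) Ry(pitch) Rx(roll)).
In Python, from cell import ctrl gives the robot as it stands.
- The arm moves only by the tool drive_tool, never from a script. Its argument "deltas" is a list of rows, each a list of 3 entries, a list of its own where there are three numbers: the shift along the tool's x, y, z in cm, then the turn, a rotation vector about the tool's x, y, z in rad, then the gripper's target within -1 to 1 (fully open at 1, half-way at 0, shut at -1). A call has 1 to 12 rows; each row shifts and turns the commanded pose from where the row before left it, along the tool's axes as they then stand; what a row does not reach is not made up. A row lasts 1/8 s, in which the tool goes at most 62.5 mm and 10.7 degrees, less where a joint would pass 70% of its speed; a pose out of reach is approached as far as the arm can. A call with a gripper value outside its range is refused whole. The fingers move at their own pace and stop on an object; "newtons" is the grip in N (left out, the last holds). Time passes only in rows, so rows that do not move let the fingers close. It gives the time, the measured TCP pose, the force, the opening and the grip force at its end, in the units of the state.
- ctrl.sense(): the state, without advancing time (a new reading comes with each control period).
- ctrl.capture(name): name is "scene" or "top"; returns the picture (420x560x3 uint8, red, green, blue); there is no depth.
- ctrl.get_calibration(name): a dict with "intrinsics" (3x3 intrinsics, pixels), "rvec" (rotation vector, rad) and "tvec" (3), from world to camera coordinates, as OpenCV has them. Camera axes: x right, y down, z forward; pixel columns grow to the right and rows downward; lengths in m; the calibration is good to about 2 mm. A picture is of the moment at which its call begins. get_calibration takes no time and is no camera call.
- ctrl.job_done(): hands the job in; it is judged then, once.
Trained networks look in the newest picture that a camera, given by its name, has taken for a name from the list of things; names that differ only in an ending like _2 or _b are one class to them, and where a whole thing is asked for, a point or a joint stands for the part that bears it (a point fixed in the world has none). Each returns a list of dicts, best first, with "score" (0 to 1); they miss things now and then, are a little off and sometimes report something else, mostly with a low value. They report only what shows in the picture. A call takes as long as a camera call. They do not tell look-alikes from the thing itself.
- ctrl.regions_of(label, camera): "pixels" (420x560 bool, what is visible of it) and "uv" ([column, row] in pixels, amid what is visible of it).
- ctrl.place_of(label, camera): "uv" ([column, row] in pixels: a listed point, or the origin of a listed thing).
The state is a dict: "clock": time; "joints": joint angles; "dq": joint speeds; "joint_efforts": joint torques, N m; "eef_pos": TCP position; "eef_rot": TCP orientation; "contact_force": force on the tool from outside, world axes, zero at the start; "ft_torque": the same for the moment, N m; "gripper_width": opening from 0.0 (shut) to 1.0 (fully open); "gripper_force": force on a finger pad.
Only numpy, scipy, OpenCV 4.12 (cv2) and the standard library are available. Lean on these libraries where they do the work, as an engineer would, in place of code of your own. Each camera call takes 0.05 s, during which the arm holds its last target. There are 200 camera calls.

TASK

Slide the motor terminal board, whose carrier has a knob to move it by, on its cross-slide so that the stud with the wide round washer stands under the fixed pointer and pause there briefly, then bring the stud with the square nut under the pointer and leave it standing there. Then pick up the sprung tongs, bring the tips level around that square-nut stud without touching it, squeeze them until the rib on the sprung arm stands midway between the two ridges of the gap mark (18 mm between the tips), and finish while still holding them steady like that, clear of everything. Leave the other tools and parts alone.

Things in the scene. Friction and masses are not known exactly. Their poses are not given: they have to be found in the camera images.
- stand: Fixed cross-slide stand: grey base plate (x -95 to 140, y -130 to 140 mm, 12 mm thick). Origin on the table exactly below the pointer tip; its x and y axes are the slide directions. A 16 mm post 120 mm out towards +x, 140 mm tall, carries a level arm 128 mm up that ends in the pointer.
- pointer_tip (a point): Tip of the fixed pointer, an 8 mm needle pointing straight down, 68 mm above the table, 8 mm above the stud tops.
- saddle (a joint): Lower slide: travel of the saddle along the stand's x, m, 0 in the middle, +-0.040. Slides with about 1.5 N of friction and stays where left.
- carrier (a joint): Upper slide: travel of the carrier on the saddle along the stand's y, m, 0 in the middle, +-0.055; about 1.5 N of friction, stays where left. With both at 0 the middle of the board is under the pointer. The carrier never turns on the stand.
- board_mid (a point): Middle of the top of the black terminal board (70 mm in x, 100 mm in y, top 38 mm above the table) on the aluminium carrier plate (100 x 145 mm, top at 32 mm). Axes as the stand's. Six brass studs, 6 mm thick, tops at 60 mm, stand at x +-14 and y -32, 0, +32 mm from here; nuts reach up to 44 mm at most.
- washer_stud (a point): Centre of the top of the stud with the wide flat round washer (24 mm across, 3 mm high), 60 mm above the table: 14 mm to +x and 32 mm to -y of the board's middle (row farther from the robot).
- square_stud (a point): Centre of the top of the stud with the square nut (16 mm wide, its top 44 mm above the table), 60 mm above the table: 14 mm to -x of the board's middle (row nearer the robot, middle of three). Axes as the stand's. Its bare 6 mm shank stands free from 44 to 60 mm.
- carrier_knob (a point): Grip point on the carrier's upright steel knob: plain cylinder 22 mm across, from 32 to 72 mm above the table; this point on its axis 60 mm above the table, 74 mm to +y of the board's middle. Pinch it along the stand's x to stay clear of the board; it moves the carrier on both slides.
- tongs: Sprung steel tongs lying flat, 194 mm long, about 0.11 kg. Origin on the underside on the centre line between the thumb pieces; +x towards the tips (tip ends 75 mm ahead), y across. Fixed arm on the -y side, sprung arm on +y (each 8 mm high, 4 mm thick), hinged at a tail block 110 mm behind the origin.
- tongs_grip (a point): Grip point between the thumb pieces, 30 mm above the underside: a flat plate on the fixed arm (26 mm long, face at y -15 mm) and a round 12 mm column on the sprung arm, both 6 to 46 mm high. Grip across y from above. Width over them: 39.5 mm open, 30 mm at the marked gap; the tip gap changes 1.68 mm per mm. Spring there: 3 N to start, 7 N at the mark.
- gap_mark (a point): Gap mark: cross bar on the fixed arm, 35 mm ahead of the grip point, 11 mm above the underside, with two small dark ridges 7 mm apart; this point is midway between them. A dark upright rib on the sprung arm just ahead of the bar stands midway between the ridges when the tip gap is the marked 18 mm.
- tips (a point): Middle between the tips when at the marked gap; fixed to the fixed arm on the tongs' centre line, 69 mm ahead of the grip point, 26 mm lower (4 mm above the underside), 6 mm behind the tip ends. The blades are 8 mm high there, inner faces 9 mm either side at the mark.
- tong_arm (a joint): Angle of the sprung arm, rad: 0 fully open (34 mm tip gap), grows as the tongs are squeezed, 0.0865 at the marked 18 mm gap, 0.15 at its stop (about 6 mm gap); 0.0054 rad per mm of tip gap.
- spanner: Bystander: a steel spanner lying flat, about 180 mm long; leave alone
- screwdriver: Bystander: a screwdriver lying flat, about 200 mm long; leave alone
- bearing: Bystander: a steel ring 48 mm across, 14 mm high, lying flat; origin under its centre; leave alone
- jar: Bystander: a glass jar with steel cap, 60 mm across, 75 mm high; origin under its centre; leave alone
- cup: Bystander: a small steel bowl, 70 mm across, 50 mm high; origin under its centre; leave alone
- bush: Bystander: an upright solid brass cylinder, 36 mm across, 45 mm high; origin under its centre; leave alone
- brush: Bystander: a brush lying flat, about 200 mm long; leave alone
Not all that is in view belongs to the job. There is more than one size of the tongs; the one meant has the size given above.

How it is judged:
On the way, in this order (a step that is already met when the one before it is completed fails the run):
1. the stud with the round washer is brought under the pointer and paused there (horizontal distance between washer_stud and pointer_tip below 0.005 m), for 0.3 s.
2. the stud with the square nut is brought under the pointer and paused there (horizontal distance between square_stud and pointer_tip below 0.005 m), for 0.3 s.
3. the tongs are lifted by the gripper (contact force between the fingers and tongs above 2 N and height (world z) of tongs above 0.02 m), for 0.2 s.
At the end, for the whole second after the job is handed in: Square-nut stud within 6 mm of under the pointer; tongs held by the fingers only, at rest, within 14 degrees of level, touching nothing of the stand; tips around the stud (within 8 mm sideways, 0 to 14 mm below its top); tip gap steady at 18 mm, give or take 3 mm (horizontal distance between square_stud and pointer_tip below 0.006 m and contact force between the fingers and tongs above 2 N and value of joint tong_arm between 0.0703 and 0.1027 rad and velocity of joint tong_arm between -0.05 and 0.05 rad/s and horizontal distance between tips and square_stud below 0.008 m and z of tips in the frame of square_stud between -0.014 and 0 m and angle between tongs's own z axis and vertical below 0.25 rad and linear speed of tongs below 0.02 m/s and contact force between each of tongs, the arm, the fingers and stand below 0.3 N); the arm keeps its last pose, push and grip.
It fails at once if a bystander is moved by more than 30 mm (distance of any of spanner, screwdriver, bearing, jar, cup, bush, brush from where it was at the start of the episode above 0.03 m).
It also fails if it takes over 53 s, if anything falls off the work surface, if the arm or the gripper's body presses on something with over 40 N, if the wrist force passes 120 N, or if a joint passes its speed limit or range.

## Working session

There is one attempt and no reset: what is moved stays moved. The work goes in short steps, Python scripts to look and compute and a tool call to move; the robot and the scene stay as the last step left them, time stands still between calls to the robot, and variables do not carry over. Pictures are saved under pics/ and viewed, at most 10 in all, crops included, and the job is handed in when it is done.

Besides the shell and the picture viewer there is one more tool, called after "Call:" by a JSON object that holds its "op" and its "data". drive_tool: Moves the arm, as the interface text tells. Its arguments: {"type":"object","properties":{"deltas":{"type":"array","items":{"type":"array"}},"newtons":{"type":"number"}},"required":["deltas"]}

```bash
mkdir -p pics; cat > h.py <<'E'
import numpy as np, cv2
from cell import ctrl
def cam(n):
    c=ctrl.get_calibration(n); K=np.array(c["intrinsics"],float); R=cv2.Rodrigues(np.array(c["rvec"],float))[0]; t=np.array(c["tvec"],float).ravel(); return K,R,t
def ray(n,uv,z):
    K,R,t=cam(n); d=R.T@np.linalg.solve(K,[uv[0],uv[1],1.]); o=-R.T@t
    return o+d*(z-o[2])/d[2]
def proj(n,p):
    K,R,t=cam(n); q=K@(R@np.array(p)+t); return q[:2]/q[2]
def snap(n,f):
    im=ctrl.capture(n); cv2.imwrite(f"pics/{f}.png",im[:,:,::-1]); return im
E
python3 - <<'E'
from h import *
for n in ("scene","top"):
    im=snap(n,n+"0")
    K,R,t=cam(n); print(n,(-R.T@t).round(3),K[0,0])
    for l,z in (("pointer_tip",.068),("washer_stud",.06),("square_stud",.06),("carrier_knob",.06),("board_mid",.038),("tongs_grip",.03),("tips",.004),("gap_mark",.011),("tongs",0),("stand",0)):
        for d in ctrl.place_of(l,n)[:3]: print(l,round(d["score"],2),np.round(d["uv"],1),ray(n,d["uv"],z)[:2].round(4))
a=cv2.imread("pics/scene0.png");
print(ctrl.sense())
E
```

```text
scene [1.264 0.597 0.725] 428.7197299527227
pointer_tip 0.7 [214.8 218.1] [ 0.6126 -0.1317]
pointer_tip 0.66 [345.1 270.6] [0.5712 0.2547]
washer_stud 0.56 [182.8 213.6] [ 0.646  -0.2243]
square_stud 0.74 [329.3 298.9] [0.6646 0.2726]
square_stud 0.59 [195.1 213.8] [ 0.6248 -0.1976]
carrier_knob 0.78 [209.5 221.7] [ 0.6261 -0.139 ]
carrier_knob 0.29 [442.7 302.6] [0.5174 0.4691]
board_mid 0.69 [192.8 222.5] [ 0.6375 -0.196 ]
tongs_grip 0.75 [342.5 272.5] [0.5413 0.2337]
tongs_grip 0.59 [472.4 245. ] [0.2222 0.4455]
tongs_grip 0.48 [387.5 234. ] [0.3244 0.2456]
tips 0.83 [326.9 295.1] [0.6072 0.2339]
tips 0.68 [393.6 250.1] [0.3464 0.2795]
tips 0.67 [472.4 243.9] [0.1781 0.4381]
gap_mark 0.7 [394.5 246.1] [0.3375 0.2766]
gap_mark 0.67 [341.8 285.1] [0.562  0.2466]
gap_mark 0.55 [472.1 243.5] [0.1873 0.4384]
tongs 0.74 [465.6 252.6] [0.2241 0.4356]
tongs 0.56 [387.1 242.3] [0.3206 0.2477]
tongs 0.55 [344.2 280.4] [0.5328 0.2369]
stand 0.71 [211.6 235.9] [ 0.6137 -0.1498]
top [ 2.420e-01 -1.000e-03  1.384e+00] 387.2870338320198
pointer_tip 0.82 [313.9 172.3] [ 0.6113 -0.1326]
washer_stu
[... 774 characters left out ...]
[ 0.6112 -0.1275]
{'clock': 1.1, 'joints': array([ 1.01248644e+00,  5.27561793e-01,  1.43268370e+00, -2.24312939e-05,
        1.18138193e+00, -1.78518459e-01]), 'dq': array([0.00161941, 0.00042948, 0.00116071, 0.00039157, 0.00129889,
       0.0001913 ]), 'joint_efforts': array([-1.47320775e-04, -4.40018320e+01, -1.76987404e+01,  6.34333352e-02,
        5.03715954e-02, -1.02889541e-05]), 'eef_pos': array([0.23168681, 0.58045718, 0.22251559]), 'eef_rot': array([-3.14155475e+00,  1.42477083e-05,  2.76180974e+00]), 'contact_force': array([-0.70322996, -0.05000724, -0.00857359]), 'ft_torque': array([ 0.01047938, -0.01790144,  0.01234797]), 'gripper_force': 0.0, 'gripper_width': 0.997387727361594}
```

View pics/scene0.png

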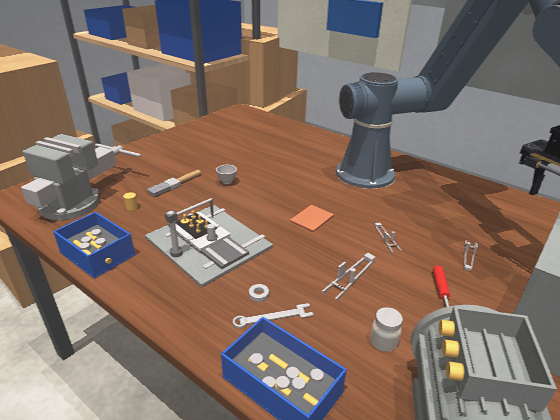

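View pics/top0.png

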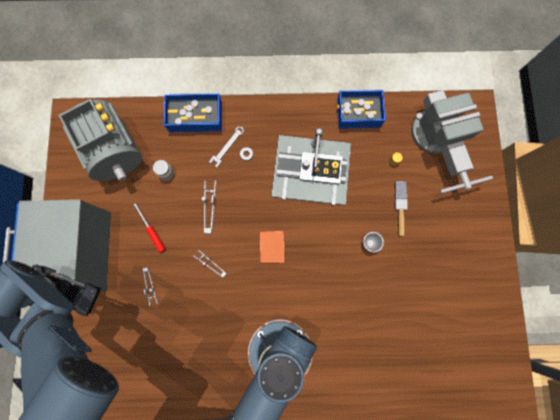

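The tongs are at about (209,205) in the top view, roughly 53 px long, which matches 194 mm. The stand is at about (313,170), and the two smaller tongs lie at (210,262) and (149,288). I'll zoom in next.

```bash
python3 - <<'E'
from h import *
a=cv2.imread("pics/top0.png"); b=cv2.imread("pics/scene0.png")
z=lambda im,y,x,h,w,s:cv2.resize(im[y:y+h,x:x+w],None,fx=s,fy=s,interpolation=cv2.INTER_CUBIC)
A=z(a,125,265,85,95,4); B=z(a,172,185,70,47,4.857); 
A=cv2.resize(A,(380,340));B=cv2.resize(B,(228,340))
C=z(b,190,140,100,140,5.0); 
cv2.imwrite("pics/c1.png",np.hstack([A,B])); 
D=z(b,190,140,95,140,5.0); cv2.imwrite("pics/c2.png",D)
# stand mask quad
im=ctrl.capture("top")
for d in ctrl.regions_of("stand","top")[:1]:
    m=d["pixels"].astype(np.uint8); c=max(cv2.findContours(m,0,2)[0],key=cv2.contourArea)
    print("stand",m.sum(),d["score"],cv2.minAreaRect(c)); 
    q=cv2.boxPoints(cv2.minAreaRect(c)); print([ray("top",p,.012)[:2].round(3) for p in q])
for d in ctrl.regions_of("tongs","top")[:3]:
    m=d["pixels"].astype(np.uint8); c=cv2.findNonZero(m); r=cv2.minAreaRect(c)
    print("tongs",d["score"],d["uv"],r,[ray("top",p,.004)[:2].round(3) for p in cv2.boxPoints(r)])
for l,z in (("pointer_tip",.068),("washer_stud",.06),("square_stud",.06),("carrier_knob",.06),("board_mid",.038)):
    print(l,[(round(d["score"],2),ray("top",d["uv"],z)[:2].round(3)) for d in ctrl.place_of(l,"top")[:3]])
E
```

```text
stand 4575 0.87 ((311.6980285644531, 164.51980590820312), (73.9312515258789, 72.33920288085938), 5.710593223571777)
[array([0.539, 0.02 ]), array([ 0.814, -0.013]), array([ 0.779, -0.287]), array([ 0.505, -0.245])]
tongs 0.49 [207.5, 201.4] ((208.5, 211.0), (42.0, 11.0), 90.0) [array([0.572, 0.269]), array([0.571, 0.229]), array([0.417, 0.228]), array([0.418, 0.267])]
tongs 0.46 [147.0, 289.8] ((148.5, 283.5), (31.0, 9.0), 90.0) [array([0.296, 0.473]), array([0.295, 0.441]), array([0.188, 0.438]), array([0.189, 0.469])]
tongs 0.43 [222.8, 271.1] ((223.0, 273.5), (4.0, 3.0), 0.0) [array([0.264, 0.202]), array([0.275, 0.202]), array([0.274, 0.188]), array([0.264, 0.188])]
pointer_tip [(0.57, array([ 0.617, -0.136]))]
washer_stud [(0.94, array([ 0.653, -0.197]))]
square_stud [(0.71, array([ 0.631, -0.17 ])), (0.54, array([ 0.61 , -0.133]))]
carrier_knob [(0.55, array([ 0.649, -0.098]))]
board_mid [(0.95, array([ 0.649, -0.174])), (0.49, array([0.735, 0.173]))]
```

View pics/c1.png

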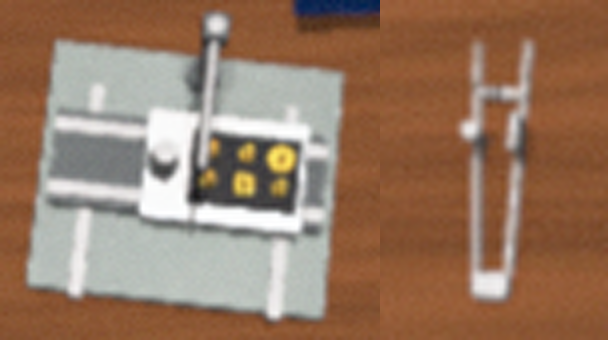

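View pics/c2.png

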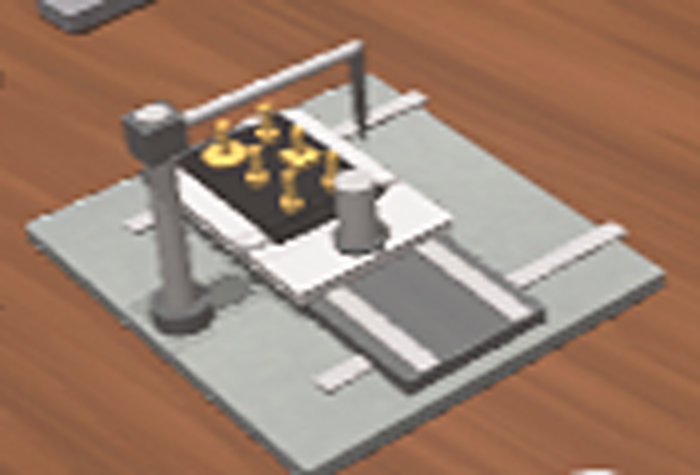

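The c1 crop shows:
- **Plate corners:** (55,40), (343,72), (322,318) and (27,288).
- **Carrier parts:** knob (163,152), washer (281,158), square nut (244,183).
- **Tongs:** open, with the column on the left (+y).

The c2 crop gives the matching plate corners and the pointer tip at (362,135). I'll fit the poses from both views.

```bash
cat > fit.py <<'E'
from h import *
from scipy.optimize import least_squares
def T(u,s,ox,oy,x0=0): return np.array([(u[0]-x0+.5)/s-.5+ox,(u[1]+.5)/s-.5+oy])
t4=lambda *u:T(u,4,265,125); s5=lambda *u:T(u,5,140,190)
tb=lambda *u:T(u,4.857,185,172,380)
def W(p,x,y,a): c,s=np.cos(a),np.sin(a); return np.array([x+c*p[0]-s*p[1],y+s*p[0]+c*p[1],p[2]])
S=[("top",t4(55,40),(.14,.14,.012)),("top",t4(343,72),(.14,-.13,.012)),("top",t4(322,318),(-.095,-.13,.012)),("top",t4(27,288),(-.095,.14,.012)),("top",t4(203,164),(0,0,.068)),
("scene",s5(28,228),(.14,-.13,.012)),("scene",s5(308,470),(.14,.14,.012)),("scene",s5(663,275),(-.095,.14,.012)),("scene",s5(375,75),(-.095,-.13,.012)),("scene",s5(362,135),(0,0,.068))]
C=[("top",t4(163,152),(0,.074,.072)),("top",t4(281,157),(.014,-.032,.043)),("top",t4(245,184),(-.014,0,.044)),
("scene",s5(355,182),(0,.074,.072)),("scene",s5(222,122),(.014,-.032,.06)),("scene",s5(297,127),(-.014,0,.06))]
def f(v):
    r=[proj(n,W(p,*v[:3]))-u for n,u,p in S]
    r+=[proj(n,W((p[0]+v[3],p[1]+v[4],p[2]),*v[:3]))-u for n,u,p in C]
    return np.ravel(r)
if __name__=="__main__":
    r=least_squares(f,[.61,-.13,0,0,0],loss="soft_l1"); print(r.x.round(4)); print(f(r.x).reshape(-1,2).round(1).tolist())
    v=r.x; print("knob",W((v[3],v[4]+.074,.06),*v[:3]))
    G=[("top",tb(478,42),(.075,.027,.008)),("top",tb(530,42),(.075,-.011,.008)),("top",tb(514,132),(0,-.013,.046)),("top",tb(468,128),(0,.0185,.046))]
    g=lambda v:np.ravel([proj(n,W(p,*v))-u for n,u,p in G])
    r=least_squares(g,[.5,.25,0]); print("tongs",r.x.round(4),g(r.x).reshape(-1,2).round(1).tolist()); print("tail",proj("top",W((-.114,-.0,.008),*r.x)),tb(490,285))
E
python3 fit.py
```

```text
[ 0.6182 -0.1337 -0.1402  0.0265 -0.0448]
[[0.8, -0.2], [0.9, -0.2], [0.8, -0.2], [0.4, -1.1], [-1.2, 4.8], [-0.4, -0.4], [0.2, 0.9], [1.3, -0.4], [-0.4, -0.1], [0.8, 2.1], [1.4, -0.7], [1.0, 0.1], [0.4, -0.3], [0.5, -0.1], [0.5, 1.0], [0.7, 1.0]]
knob [ 0.64851488 -0.10845063  0.06      ]
tongs [ 0.5315  0.2417 -0.0923] [[0.1, -0.3], [-0.3, 0.4], [-0.2, -0.2], [0.4, 0.0]]
tail [206.97878785 231.71837536] [207.25066914 230.28114062]
```

```bash
sed -i 's/("top",t4(203,164),(0,0,.068)),//' fit.py; python3 fit.py; python3 - <<'E'
from fit import *
r=least_squares(f,[.61,-.13,0,0,0],loss="soft_l1"); v=r.x; k=W((v[3],v[4]+.074,.06),*v[:3])
print(ctrl.sense()["eef_pos"])
from scipy.spatial.transform import Rotation as Ro
x=np.array([np.cos(v[2]),np.sin(v[2]),0]); y=np.array([-x[1],x[0],0])
# tool y = +/- stand x ; start yaw 2.76,roll pi
R0=Ro.from_euler("xyz",ctrl.sense()["eef_rot"])
print("tool axes now\n",R0.as_matrix().round(3))
th=np.radians(30); z=-np.sin(th)*y-np.cos(th)*np.array([0,0,1.])
for sgn in (1,-1):
    ty=sgn*x; R=Ro.from_matrix(np.c_[np.cross(ty,z),ty,z]); print(sgn,"rotvec in tool",(R0.inv()*R).as_rotvec().round(3)); print(R.as_euler("xyz"))
    print("TCP",k+.019*z)
E
```

```text
[ 0.6179 -0.1333 -0.1404  0.0269 -0.0451]
[[0.8, -0.1], [0.8, -0.1], [0.7, -0.1], [0.3, -1.0], [-0.2, -0.4], [0.4, 0.9], [1.5, -0.4], [-0.3, -0.1], [1.0, 2.1], [1.4, -0.7], [1.0, 0.1], [0.4, -0.3], [0.5, -0.1], [0.5, 1.0], [0.7, 1.0]]
knob [ 0.64852785 -0.10845308  0.06      ]
tongs [ 0.5315  0.2417 -0.0923] [[0.1, -0.3], [-0.3, 0.4], [-0.2, -0.2], [0.4, 0.0]]
tail [206.97878785 231.71837536] [207.25066914 230.28114062]Traceback (most recent call last):
  File "<stdin>", line 2, in <module>
    return func(*args, **kwargs)
    result = trf(vector_fun.fun, vector_fun.jac, x0, f0, J0, lb, ub, ftol, xtol,
                 gtol, max_nfev, x_scale, loss_function, tr_solver,
                 tr_options.copy(), verbose, callback=callback_wrapped)
    return trf_no_bounds(
        fun, jac, x0, f0, J0, ftol, xtol, gtol, max_nfev, x_scale,
        loss_function, tr_solver, tr_options, verbose, callback=callback)
    J = jac(x)
    self._update_jac()
    ~~~~~~~~~~~~~~~~^^
    self.J = self.jac_wrapped(xp_copy(self.x), f0=self.f)
             ~~~~~~~~~~~~~~~~^^^^^^^^^^^^^^^^^^^^^^^^^^^^
    J,
[... 622 characters left out ...]
f.kwargs))
                      ~~~~~~~~^^^^^^^^^^^^^^^^^^^^^^^^^^^^^^
    return np.atleast_1d(self.fun(x))
                         ~~~~~~~~^^^
    return self.f(x, *self.args, **self.kwargs)
           ~~~~~~^^^^^^^^^^^^^^^^^^^^^^^^^^^^^^
  File "fit.py", line 12, in f
    r=[proj(n,W(p,*v[:3]))-u for n,u,p in S]
       ~~~~^^^^^^^^^^^^^^^
  File "h.py", line 9, in proj
    K,R,t=cam(n); q=K@(R@np.array(p)+t); return q[:2]/q[2]
          ~~~^^^
  File "h.py", line 4, in cam
    c=ctrl.get_calibration(n); K=np.array(c["intrinsics"],float); R=cv2.Rodrigues(np.array(c["rvec"],float))[0]; t=np.array(c["tvec"],float).ravel(); return K,R,t
ValueError: time passes only in moves, steps and waits
```

```bash
sed -i 's/^def cam/import functools\n@functools.cache\ndef cam/' h.py; cat > plan.py <<'E'
from h import *
from scipy.spatial.transform import Rotation as Ro
np.set_printoptions(suppress=True)
def go(pos,R,s=None):
    "tool-frame shift (cm) and rotvec from the measured pose to the target"
    s=s or ctrl.sense(); R0=Ro.from_euler("xyz",s["eef_rot"])
    print("shift cm",(100*R0.inv().apply(np.array(pos)-s["eef_pos"])).round(2),"rotvec",(R0.inv()*R).as_rotvec().round(3),"shift in target axes",(100*R.inv().apply(np.array(pos)-s["eef_pos"])).round(2))
def frame(yaw,th,sgn):
    "closing axis = sgn * local x, tilted th about it so the body leans to local +y"
    x=np.array([np.cos(yaw),np.sin(yaw),0]); y=np.array([-x[1],x[0],0])
    z=-np.sin(th)*y-np.cos(th)*np.array([0,0,1.]); return Ro.from_matrix(np.c_[np.cross(sgn*x,z),sgn*x,z])
E
python3 - <<'E'
from plan import *
s=ctrl.sense(); print(s["clock"]); k=np.array([.6485,-.1085,.06])
for g in (1,-1):
    R=frame(-.14,np.radians(30),g); z=R.as_matrix()[:,2]; print(g,R.as_matrix().round(3).tolist()); print(k+.019*z); go(k+.019*z-.13*z,R,s)
E
```

```text
1.5
1 [[0.121, 0.99, -0.07], [0.858, -0.14, -0.495], [-0.5, 0.0, -0.866]]
[ 0.64717434 -0.11790705  0.04354552]
shift cm [-62.94 -43.14   6.64] rotvec [ 0.348 -0.443  1.299] shift in target axes [-45.92  50.89  34.18]
-1 [[-0.121, -0.99, -0.07], [-0.858, 0.14, -0.495], [0.5, -0.0, -0.866]]
[ 0.64717434 -0.11790705  0.04354552]
shift cm [-62.94 -43.14   6.64] rotvec [ 0.473  0.371 -1.764] shift in target axes [ 45.92 -50.89  34.18]
```

Call:
{"op": "drive_tool", "data": {"deltas": [[[-4, -2.7, 0], [0, 0, 0], 1], [[-4, -2.7, 0], [0, 0, 0], 1], [[-4, -2.7, 0], [0, 0, 0], 1], [[-4, -2.7, 0], [0, 0, 0], 1], [[-4, -2.7, 0], [0, 0, 0], 1], [[-4, -2.7, 0], [0, 0, 0], 1], [[-4, -2.7, 0], [0, 0, 0], 1], [[-4, -2.7, 0], [0, 0, 0], 1], [[-4, -2.7, 0], [0, 0, 0], 1], [[-4, -2.7, 0], [0, 0, 0], 1], [[-4, -2.7, 0], [0, 0, 0], 1], [[-4, -2.7, 0], [0, 0, 0], 1]]}}

```text
clock: 3.0
eef_pos: [0.5582, 0.1002, 0.2227]
eef_rot: [3.141, 0.0, 2.762]
contact_force: [0.5, 1.0, -0.7]
gripper_width: 1.004
gripper_force: 0.0
```

Call:
{"op": "drive_tool", "data": {"deltas": [[[-3.7, -2.7, 0], [0, 0, 0], 1], [[-3.7, -2.7, 0], [0, 0, 0], 1], [[-3.7, -2.7, 0], [0, 0, 0], 1], [[-3.7, -2.7, 0], [0, 0, 0], 1], [[0, 0, 0], [0.043, -0.055, 0.162], 1], [[0, 0, 0], [0.043, -0.055, 0.162], 1], [[0, 0, 0], [0.043, -0.055, 0.162], 1], [[0, 0, 0], [0.043, -0.055, 0.162], 1], [[0, 0, 0], [0.043, -0.055, 0.162], 1], [[0, 0, 0], [0.043, -0.055, 0.162], 1], [[0, 0, 0], [0.043, -0.055, 0.162], 1], [[0, 0, 0], [0.043, -0.055, 0.162], 1]]}}

```text
clock: 4.5
eef_pos: [0.6546, -0.0533, 0.2227]
eef_rot: [3.139, 0.521, 1.428]
contact_force: [-0.4, 0.2, -0.7]
gripper_width: 0.998
gripper_force: 0.0
```

```bash
python3 - <<'E'
from plan import *
s=ctrl.sense(); print(s["clock"],s["eef_pos"],s["joints"].round(2)); k=np.array([.6485,-.1085,.06])
R=frame(-.14,np.radians(30),1); z=R.as_matrix()[:,2]; go(k+.019*z,R,s)
E
```

```text
4.5 [ 0.65464038 -0.05326013  0.22265214] [-0.02  0.65  1.31 -0.54  1.29  0.3 ]
shift cm [ 3.27  0.14 18.77] rotvec [ 0.001 -0.003 -0.002] shift in target axes [ 3.32  0.16 18.76]
```

Call:
{"op": "drive_tool", "data": {"deltas": [[[1.6, 0.1, 2], [0, 0, 0], 1], [[1.6, 0.1, 2], [0, 0, 0], 1], [[0, 0, 3], [0, 0, 0], 1], [[0, 0, 3], [0, 0, 0], 1], [[0, 0, 2], [0, 0, 0], 1]]}}

```text
clock: 5.12
eef_pos: [0.6505, -0.086, 0.0993]
eef_rot: [-3.136, 0.519, 1.437]
contact_force: [-0.6, -0.5, -0.4]
gripper_width: 0.999
gripper_force: 0.0
```

```bash
python3 - <<'E'
from plan import *
a=snap("scene","s1")
b=snap("top","t1")
z=lambda im,y,x,h,w,s:cv2.resize(im[y:y+h,x:x+w],None,fx=s,fy=s,interpolation=cv2.INTER_CUBIC)[:,:,::-1]
cv2.imwrite("pics/s1c.png",np.hstack([z(a,150,140,120,150,3),z(b,120,260,90,85,4)]))
E
```

```text
(no output)
```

View pics/s1c.png

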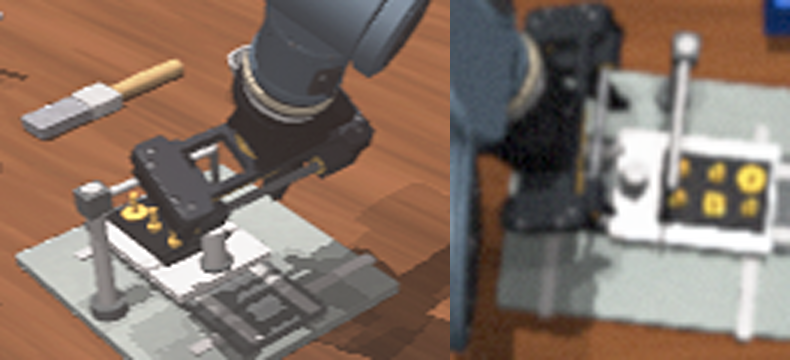

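The fingers straddle the knob (top view, knob at about (632,175)) and clear the post, so I'll go in and pinch.

Call:
{"op": "drive_tool", "data": {"deltas": [[[0, 0, 2.4], [0, 0, 0], 1], [[0, 0, 2.4], [0, 0, 0], 1], [[0, 0, 1.6], [0, 0, 0], 1], [[0, 0, 0], [0, 0, 0], -0.3], [[0, 0, 0], [0, 0, 0], -0.7], [[0, 0, 0], [0, 0, 0], -0.9], [[0, 0, 0], [0, 0, 0], -0.9], [[0, 0, 0], [0, 0, 0], -0.9]], "newtons": 20}}

```text
clock: 6.22
eef_pos: [0.6483, -0.1166, 0.0473]
eef_rot: [3.141, 0.519, 1.434]
contact_force: [-0.4, 0.8, 0.1]
gripper_width: 0.513
gripper_force: 0.0
```

```bash
python3 - <<'E'
from plan import *
s=ctrl.sense(); R=Ro.from_euler("xyz",s["eef_rot"]); g=s["eef_pos"]-.019*R.as_matrix()[:,2]; print(g, s["contact_force"],s["gripper_width"]*87)
d=(g-[.6179,-.1333,0])[:2]; c,q=np.cos(-.14),np.sin(-.14); print("knob in stand",c*d[0]+q*d[1],-q*d[0]+c*d[1], "from fit .0269 .0289")
E
```

```text
[ 0.6496107  -0.10724349  0.06377637] [-0.35657401  0.77401474  0.11901348] 44.597521989463324
knob in stand 0.02776444020759994 0.03022658629048134 from fit .0269 .0289
```

Call:
{"op": "drive_tool", "data": {"deltas": [[[0, 0, 0], [0, 0, 0], -0.9], [[0, 0, 0], [0, 0, 0], -0.9], [[0, 0, 0], [0, 0, 0], -0.9], [[0, 0, 0], [0, 0, 0], -0.9], [[0, 0, 0], [0, 0, 0], -0.9]]}}

```text
clock: 6.85
eef_pos: [0.6477, -0.1167, 0.0469]
eef_rot: [-3.141, 0.519, 1.434]
contact_force: [-1.6, -0.6, 1.0]
gripper_width: 0.244
gripper_force: 20.0
```

Call:
{"op": "drive_tool", "data": {"deltas": [[[0.83, -0.51, -0.48], [0, 0, 0], -0.9], [[0.83, -0.51, -0.48], [0, 0, 0], -0.9], [[0.83, -0.51, -0.48], [0, 0, 0], -0.9], [[0.83, -0.51, -0.48], [0, 0, 0], -0.9], [[0.83, -0.51, -0.48], [0, 0, 0], -0.9], [[0.83, -0.51, -0.48], [0, 0, 0], -0.9], [[0.83, -0.51, -0.48], [0, 0, 0], -0.9], [[0.83, -0.51, -0.48], [0, 0, 0], -0.9], [[0, 0, 0], [0, 0, 0], -0.9], [[0, 0, 0], [0, 0, 0], -0.9]]}}

```text
clock: 8.1
eef_pos: [0.617, -0.0345, 0.0469]
eef_rot: [-3.139, 0.518, 1.434]
contact_force: [-1.2, 1.0, -3.8]
gripper_width: 0.245
gripper_force: 20.0
```

```bash
python3 - <<'E'
from plan import *
a=snap("scene","s2")
b=snap("top","t2")
z=lambda im,y,x,h,w,s:cv2.resize(im[y:y+h,x:x+w],None,fx=s,fy=s,interpolation=cv2.INTER_CUBIC)[:,:,::-1]
cv2.imwrite("pics/s2c.png",np.hstack([z(a,180,160,75,75,5),z(b,135,290,75,75,5)]))
for n in ("scene","top"):
  for l,h in (("pointer_tip",.068),("washer_stud",.06),("square_stud",.06),("board_mid",.038)):
    print(n,l,[(round(d["score"],2),np.round(d["uv"],1),ray(n,d["uv"],h)[:2].round(4)) for d in ctrl.place_of(l,n)[:2]])
P=[.6179,-.1333,.068]
for n in ("scene","top"): print(proj(n,P),proj(n,P[:2]+[.06]))
E
```

```text
scene pointer_tip [(0.81, array([214.1, 218.4]), array([ 0.6149, -0.1321]))]
scene washer_stud [(0.76, array([217. , 221.1]), array([ 0.6111, -0.1256]))]
scene square_stud []
scene board_mid [(0.87, array([224.1, 228.2]), array([ 0.6012, -0.1101]))]
top pointer_tip [(0.94, array([313.5, 172.1]), array([ 0.6121, -0.1312]))]
top washer_stud [(0.6, array([310.6, 170.2]), array([ 0.6215, -0.122 ]))]
top square_stud [(0.86, array([302.7, 177.3]), array([ 0.5963, -0.0931])), (0.5, array([206.3, 197.9]), array([0.5302, 0.2461]))]
top board_mid [(0.78, array([303.8, 173.7]), array([ 0.6154, -0.0991])), (0.62, array([300.1, 174.5]), array([ 0.6128, -0.0857]))]
[212.98396708 218.72419759] [213.18630658 221.15818791]
[314.02452038 170.48721277] [313.8240566  171.11589611]
```

View pics/s2c.png

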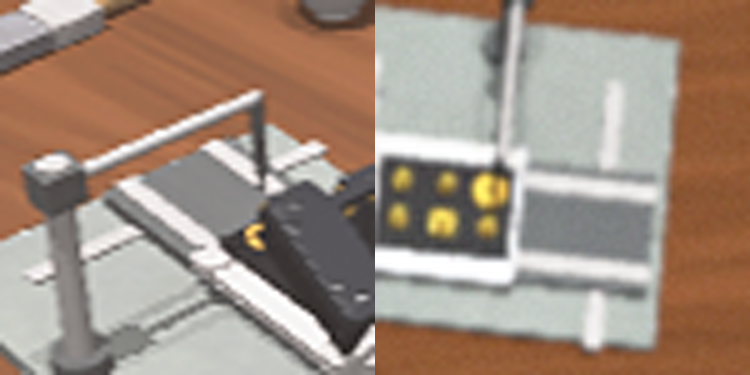

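```bash
python3 - <<'E'
from fit import *
S5=lambda *u:T(u,5,290,135,375)
v=(.6179,-.1333,-.1404)
s=ctrl.sense()
for nm,u,p in (("washer",S5(490,188),(0,0,.041)),("square",S5(441,220),(-.028,.032,.044)),("R corner",S5(680,40),(.14,-.13,.012)),("BR",S5(656,350),(-.095,-.13,.012)),("tip",S5(498,178),(0,0,.068)),("armend",S5(506,150),(0,0,.128))):
    q=proj("top",W(p,*v)); w=ray("top",u,p[2]); e=w-W(p,*v); print(nm,(u-q).round(2),"obs-pred mm",(1e3*e[:2]).round(1))
im=cv2.imread("pics/t2.png"); h=cv2.cvtColor(im,cv2.COLOR_BGR2HSV)
m=cv2.inRange(h,(18,110,90),(35,255,255)); m[:150]=0;m[200:]=0;m[:,:290]=0;m[:,330:]=0
n,l,st,c=cv2.connectedComponentsWithStats(m); print([(st[i,4],c[i].round(1).tolist()) for i in range(1,n) if st[i,4]>5])
E
```

```text
washer [-0.76 -0.38] obs-pred mm [1.5 2.7]
square [-0.93 -0.27] obs-pred mm [1.1 3.3]
R corner [-0.55  0.06] obs-pred mm [-0.2  2.1]
BR [-0.04  0.55] obs-pred mm [-2.   0.3]
tip [ 0.18 -0.29] obs-pred mm [ 1.  -0.7]
armend [ 0.19 -0.93] obs-pred mm [ 3.2 -0.8]
[(np.int32(12), [295.0, 170.5]), (np.int32(11), [303.9, 171.4]), (np.int32(61), [312.5, 174.4]), (np.int32(12), [294.1, 177.8]), (np.int32(26), [303.0, 179.1])]
```

Call:
{"op": "drive_tool", "data": {"deltas": [[[-0.17, 0, 0.1], [0, 0, 0], -0.9], [[0, 0, 0], [0, 0, 0], -0.9], [[0, 0, 0], [0, 0, 0], -0.9], [[0, 0, 0], [0, 0, 0], -0.9], [[0, 0, 0], [0, 0, 0], -0.9], [[0, 0, 0], [0, 0, 0], -0.9]]}}

```text
clock: 9.35
eef_pos: [0.6177, -0.0374, 0.047]
eef_rot: [-3.141, 0.519, 1.434]
contact_force: [-1.3, -2.3, -9.7]
gripper_width: 0.245
gripper_force: 20.0
```

Call:
{"op": "drive_tool", "data": {"deltas": [[[0.43, -0.6, -0.25], [0, 0, 0], -0.9], [[0.43, -0.6, -0.25], [0, 0, 0], -0.9], [[0.43, -0.6, -0.25], [0, 0, 0], -0.9], [[0.43, -0.5, -0.25], [0, 0, 0], -0.9], [[0, 0, 0], [0, 0, 0], -0.9]]}}

```text
clock: 9.98
eef_pos: [0.5966, -0.013, 0.0471]
eef_rot: [-3.14, 0.518, 1.435]
contact_force: [-2.1, 2.0, -13.5]
gripper_width: 0.246
gripper_force: 20.0
```

Call:
{"op": "drive_tool", "data": {"deltas": [[[0.173, 0, -0.1], [0, 0, 0], -0.9], [[0, 0, 0], [0, 0, 0], -0.9]]}}

```text
clock: 10.22
eef_pos: [0.5973, -0.0122, 0.0471]
eef_rot: [-3.14, 0.519, 1.434]
contact_force: [-1.4, -0.8, -13.6]
gripper_width: 0.248
gripper_force: 20.0
```

Call:
{"op": "drive_tool", "data": {"deltas": [[[0.173, 0, -0.1], [0, 0, 0], -0.9], [[0, 0, 0], [0, 0, 0], -0.9]]}}

```text
clock: 10.48
eef_pos: [0.598, -0.0104, 0.0471]
eef_rot: [-3.141, 0.519, 1.434]
contact_force: [-1.8, -0.7, -16.0]
gripper_width: 0.247
gripper_force: 20.0
```

Call:
{"op": "drive_tool", "data": {"deltas": [[[0.173, 0, -0.1], [0, 0, 0], -0.9], [[0, 0, 0], [0, 0, 0], -0.9]]}}

```text
clock: 10.72
eef_pos: [0.5981, -0.0094, 0.0472]
eef_rot: [-3.14, 0.521, 1.435]
contact_force: [-1.2, -4.2, -17.7]
gripper_width: 0.245
gripper_force: 20.0
```

Call:
{"op": "drive_tool", "data": {"deltas": [[[0.2, 0, -0.06], [0, 0, 0], -0.9], [[0, 0, 0], [0, 0, 0], -0.9]]}}

```text
clock: 10.98
eef_pos: [0.5981, -0.0093, 0.0471]
eef_rot: [-3.139, 0.524, 1.435]
contact_force: [-3.2, -10.4, -18.1]
gripper_width: 0.247
gripper_force: 20.0
```

Call:
{"op": "drive_tool", "data": {"deltas": [[[0.173, 0, -0.1], [0, 0, 0], -0.9], [[0, 0, 0], [0, 0, 0], -0.9]]}}

```text
clock: 11.22
eef_pos: [0.5981, -0.0091, 0.0473]
eef_rot: [-3.137, 0.527, 1.436]
contact_force: [-1.5, -14.9, -19.1]
gripper_width: 0.246
gripper_force: 20.0
```

Call:
{"op": "drive_tool", "data": {"deltas": [[[0, -0.2, 0], [0, 0, 0], -0.9], [[0, 0, 0], [0, 0, 0], -0.9]]}}

```text
clock: 11.48
eef_pos: [0.5963, -0.0088, 0.0473]
eef_rot: [-3.138, 0.527, 1.436]
contact_force: [-0.7, -15.3, -20.0]
gripper_width: 0.247
gripper_force: 20.0
```

Call:
{"op": "drive_tool", "data": {"deltas": [[[0, -0.2, 0], [0, 0, 0], -0.9], [[0, 0, 0], [0, 0, 0], -0.9]]}}

```text
clock: 11.72
eef_pos: [0.5945, -0.0085, 0.0473]
eef_rot: [-3.138, 0.527, 1.436]
contact_force: [-0.8, -15.4, -20.1]
gripper_width: 0.245
gripper_force: 20.0
```

Call:
{"op": "drive_tool", "data": {"deltas": [[[0, -0.2, 0], [0, 0, 0], -0.9], [[0, 0, 0], [0, 0, 0], -0.9]]}}

```text
clock: 11.98
eef_pos: [0.5945, -0.0085, 0.0473]
eef_rot: [3.141, 0.526, 1.435]
contact_force: [2.2, -17.1, -20.8]
gripper_width: 0.245
gripper_force: 20.0
```

The end stops agree with the fit: carrier at 55 mm, saddle at -40 mm. I'll return to the exact washer spot and pause.

Call:
{"op": "drive_tool", "data": {"deltas": [[[-0.475, 0.56, 0.274], [0, 0, 0], -0.9], [[-0.475, 0.56, 0.274], [0, 0, 0], -0.9], [[-0.475, 0.56, 0.274], [0, 0, 0], -0.9], [[-0.475, 0.56, 0.274], [0, 0, 0], -0.9], [[-0.475, 0.56, 0.274], [0, 0, 0], -0.9], [[0, 0, 0], [0, 0, 0], -0.9], [[0, 0, 0], [0, 0, 0], -0.9], [[0, 0, 0], [0, 0, 0], -0.9], [[0, 0, 0], [0, 0, 0], -0.9], [[0, 0, 0], [0, 0, 0], -0.9], [[0, 0, 0], [0, 0, 0], -0.9]]}}

```text
clock: 13.35
eef_pos: [0.6175, -0.0346, 0.0472]
eef_rot: [3.141, 0.519, 1.434]
contact_force: [1.5, -1.7, -12.1]
gripper_width: 0.243
gripper_force: 20.0
```

Call:
{"op": "drive_tool", "data": {"deltas": [[[-0.462, 0.467, 0.267], [0, 0, 0], -0.9], [[-0.462, 0.467, 0.267], [0, 0, 0], -0.9], [[-0.462, 0.467, 0.267], [0, 0, 0], -0.9], [[-0.462, 0.467, 0.267], [0, 0, 0], -0.9], [[-0.462, 0.467, 0.267], [0, 0, 0], -0.9], [[-0.462, 0.467, 0.267], [0, 0, 0], -0.9], [[0, 0, 0], [0, 0, 0], -0.9], [[0, 0, 0], [0, 0, 0], -0.9], [[0, 0, 0], [0, 0, 0], -0.9], [[0, 0, 0], [0, 0, 0], -0.9], [[0, 0, 0], [0, 0, 0], -0.9]]}}

```text
clock: 14.72
eef_pos: [0.641, -0.0701, 0.0471]
eef_rot: [3.141, 0.519, 1.434]
contact_force: [1.0, -1.8, -4.9]
gripper_width: 0.247
gripper_force: 20.0
```

Call:
{"op": "drive_tool", "data": {"deltas": [[[0, 0, 0], [0, 0, 0], 0.2], [[0, 0, 0], [0, 0, 0], 0.2], [[0, 0, 0], [0, 0, 0], 0.2], [[0, 0, 0], [0, 0, 0], 0.2], [[0, 0, 0], [0, 0, 0], 0.2], [[0, 0, -3], [0, 0, 0], 0.2], [[0, 0, -4], [0, 0, 0], 0.2], [[0, 0, -4], [0, 0, 0], 0.2], [[0, 0, -4], [0, 0, 0], 0.2]]}}

```text
clock: 15.85
eef_pos: [0.6506, 0.0042, 0.178]
eef_rot: [-3.141, 0.519, 1.434]
contact_force: [0.4, 0.6, -0.4]
gripper_width: 0.601
gripper_force: 0.0
```

```bash
python3 - <<'E'
from plan import *
s=ctrl.sense(); print(s["clock"],s["gripper_width"],s["joints"].round(2))
R=Ro.from_euler("xyz",[np.pi,0,np.pi-.092]); go([.5315,.2417,.15],R,s)
for n in ("scene","top"):
  ctrl.capture(n)
  for l,h in (("pointer_tip",.068),("square_stud",.06),("board_mid",.038),("carrier_knob",.06),("tongs_grip",.03),("tips",.004),("gap_mark",.011)):
    print(n,l,[(round(d["score"],2),ray(n,d["uv"],h)[:2].round(3)) for d in ctrl.place_of(l,n)[:2]])
b=cv2.imread("pics/t1.png")
E
```

```text
15.85 0.6005122247088308 [ 0.06  0.71  1.33 -0.54  1.26  0.41]
shift cm [ 20.41 -15.04  -8.43] rotvec [-0.419  0.4   -1.576] shift in target axes [14.04 22.55  2.8 ]
scene pointer_tip [(0.68, array([ 0.616, -0.132]))]
scene square_stud [(0.59, array([ 0.612, -0.153]))]
scene board_mid [(0.72, array([ 0.623, -0.154]))]
scene carrier_knob [(0.69, array([ 0.628, -0.079]))]
scene tongs_grip [(0.59, array([0.536, 0.237])), (0.5, array([0.316, 0.241]))]
scene tips [(0.94, array([0.607, 0.237])), (0.7, array([0.177, 0.438]))]
scene gap_mark [(0.64, array([0.329, 0.266])), (0.54, array([0.191, 0.434]))]
top pointer_tip [(0.59, array([ 0.616, -0.139])), (0.35, array([0.685, 0.111]))]
top square_stud [(0.8, array([ 0.624, -0.123]))]
top board_mid [(0.75, array([ 0.643, -0.148]))]
top carrier_knob [(0.9, array([ 0.639, -0.06 ]))]
top tongs_grip [(0.63, array([0.325, 0.253]))]
top tips [(0.62, array([0.349, 0.283]))]
top gap_mark [(0.51, array([0.322, 0.263]))]
```

Call:
{"op": "drive_tool", "data": {"deltas": [[[0, 0, -1.5], [-0.042, 0.04, -0.1576], 0.2], [[0, 0, 0], [-0.042, 0.04, -0.1576], 0.2], [[0, 0, 0], [-0.042, 0.04, -0.1576], 0.2], [[0, 0, 0], [-0.042, 0.04, -0.1576], 0.2], [[0, 0, 0], [-0.042, 0.04, -0.1576], 0.2], [[0, 0, 0], [-0.042, 0.04, -0.1576], 0.2], [[0, 0, 0], [-0.042, 0.04, -0.1576], 0.2], [[0, 0, 0], [-0.042, 0.04, -0.1576], 0.2], [[0, 0, 0], [-0.042, 0.04, -0.1576], 0.2], [[0, 0, 0], [-0.042, 0.04, -0.1576], 0.2]]}}

```text
clock: 17.9
eef_pos: [0.6516, 0.0109, 0.1903]
eef_rot: [3.139, 0.0, 3.056]
contact_force: [1.1, 0.7, -0.3]
gripper_width: 0.599
gripper_force: 0.0
```

Call:
{"op": "drive_tool", "data": {"deltas": [[[2.8, 4.5, 0.4], [0, 0, 0], 0.2], [[2.8, 4.5, 0.4], [0, 0, 0], 0.2], [[2.8, 4.5, 0.4], [0, 0, 0], 0.2], [[2.8, 4.5, 0.4], [0, 0, 0], 0.2], [[2.8, 4.2, 0.4], [0, 0, 0], 0.2], [[0, 0, 0], [0, 0, 0], 0.2]]}}

```text
clock: 18.65
eef_pos: [0.5299, 0.2477, 0.1698]
eef_rot: [3.141, -0.001, 3.056]
contact_force: [0.5, -0.8, 0.1]
gripper_width: 0.601
gripper_force: 0.0
```

```bash
python3 - <<'E'
from plan import *
s=ctrl.sense(); print(s["clock"],s["eef_pos"],s["gripper_width"],s["joints"].round(2))
R=Ro.from_euler("xyz",[np.pi,0,np.pi-.092]); go([.5315,.2417,.011],R,s)
a=snap("scene","s3")
b=snap("top","t3")
z=lambda im,y,x,h,w,s:cv2.resize(im[y:y+h,x:x+w],None,fx=s,fy=s,interpolation=cv2.INTER_CUBIC)[:,:,::-1]
cv2.imwrite("pics/s3c.png",np.hstack([np.vstack([z(a,240,300,75,100,4),z(a,190,160,75,100,4)]),np.vstack([z(b,170,165,75,100,4),z(b,130,265,75,100,4)])]))
E
```

```text
18.65 [0.52991109 0.24773323 0.16983444] 0.601442406806262 [ 0.25  0.54  1.59  0.    1.02 -1.24]
shift cm [-0.22 -0.6  15.88] rotvec [ 0.001 -0.001  0.006] shift in target axes [-0.21 -0.59 15.88]
```

View pics/s3c.png

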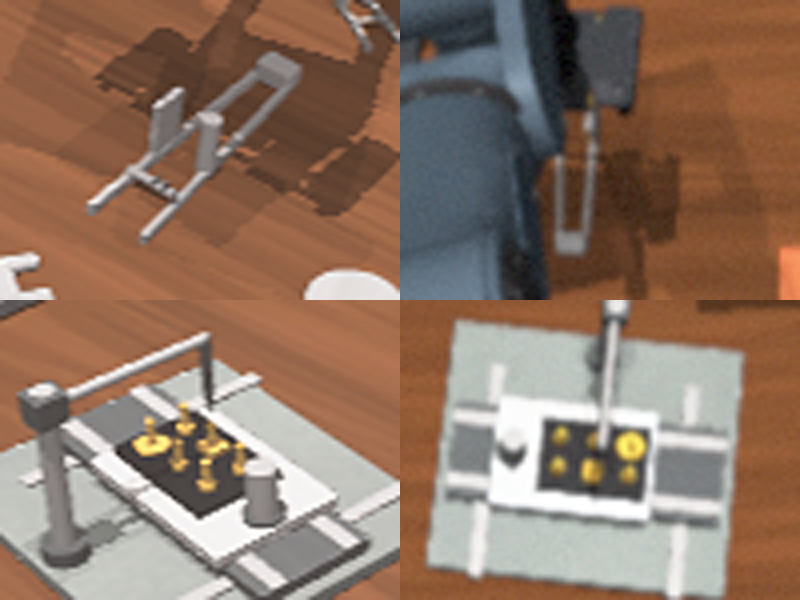

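The lower crops show the needle tip directly over the square-nut stud. I'll check the tongs fit against the scene view.

```bash
python3 - <<'E'
from fit import *
s4=lambda *u:T(u,4,300,240)
G=[("top",tb(478,42),(.075,.027,.008)),("top",tb(530,42),(.075,-.011,.008)),("top",tb(514,132),(0,-.013,.046)),("top",tb(468,128),(0,.0185,.046)),
("scene",s4(93,206),(.075,-.011,.004)),("scene",s4(143,239),(.075,.027,.004)),("scene",s4(209,118),(0,.0185,.046)),("scene",s4(169,96),(0,-.013,.046))]
g=lambda v:np.ravel([proj(n,W(p,*v))-u for n,u,p in G])
print(g([.5315,.2417,-.092]).reshape(-1,2).round(1).tolist()); r=least_squares(g,[.53,.24,-.09]); print("tongs",r.x.round(4),g(r.x).reshape(-1,2).round(1).tolist())
E
```

```text
[[0.1, -0.3], [-0.3, 0.4], [-0.2, -0.2], [0.3, 0.0], [1.0, 1.6], [1.1, 1.4], [2.5, 1.3], [1.9, 0.8]]
tongs [ 0.5311  0.2377 -0.0784] [[0.9, -0.1], [0.6, 0.4], [0.9, -0.2], [1.5, 0.2], [-0.0, 1.0], [0.2, 0.7], [1.2, 0.4], [0.6, 0.0]]
```

Call:
{"op": "drive_tool", "data": {"deltas": [[[-0.18, -0.76, 2], [0, 0, 0], 0.45], [[0, 0, 2], [0, 0, 0], 0.45], [[0, 0, 2], [0, 0, 0], 0.45], [[0, 0, 2], [0, 0, 0], 0.45], [[0, 0, 2], [0, 0, 0], 0.45], [[0, 0, 2], [0, 0, 0], 0.45], [[0, 0, 1.5], [0, 0, 0], 0.45], [[0, 0, 1.5], [0, 0, 0], 0.45], [[0, 0, 0.8], [0, 0, 0], 0.45], [[0, 0, 0], [0, 0, 0], 0.45]], "newtons": 20}}

```text
clock: 20.0
eef_pos: [0.5337, 0.2371, 0.0115]
eef_rot: [3.141, 0.0, 3.05]
contact_force: [0.1, 0.3, 0.1]
gripper_width: 0.723
gripper_force: 0.0
```

Call:
{"op": "drive_tool", "data": {"deltas": [[[0, 0, 0], [0, 0, 0], 0], [[0, 0, 0], [0, 0, 0], 0], [[0, 0, 0], [0, 0, 0], -0.1], [[0, 0, 0], [0, 0, 0], -0.2], [[0, 0, 0], [0, 0, 0], -0.31], [[0, 0, 0], [0, 0, 0], -0.31], [[0, 0, 0], [0, 0, 0], -0.31], [[0, 0, 0], [0, 0, 0], -0.31]]}}

```text
clock: 21.0
eef_pos: [0.5344, 0.2368, 0.0125]
eef_rot: [3.141, 0.002, 3.05]
contact_force: [0.3, -4.0, 5.6]
gripper_width: 0.347
gripper_force: 9.0
```

Call:
{"op": "drive_tool", "data": {"deltas": [[[0, 0, 0], [0, 0, 0], -0.31], [[0, 0, -0.5], [0, 0, 0], -0.31], [[0, 0, -1], [0, 0, 0], -0.31], [[0, 0, -1.5], [0, 0, 0], -0.31], [[0, 0, -2], [0, 0, 0], -0.31], [[0, 0, -2], [0, 0, 0], -0.31], [[0, 0, -2], [0, 0, 0], -0.31], [[0, 0, -2], [0, 0, 0], -0.31], [[0, 0, -1], [0, 0, 0], -0.31], [[0, 0, 0], [0, 0, 0], -0.31], [[0, 0, 0], [0, 0, 0], -0.31]]}}

```text
clock: 22.38
eef_pos: [0.5332, 0.2371, 0.1315]
eef_rot: [3.141, -0.0, 3.05]
contact_force: [0.3, 0.3, -0.9]
gripper_width: 0.346
gripper_force: 6.9
```

```bash
python3 - <<'E'
from plan import *
s=ctrl.sense(); print(s["clock"],s["eef_pos"],s["eef_rot"],s["joints"].round(2))
a=snap("scene","s4"); b=snap("top","t4")
z=lambda im,y,x,h,w,s:cv2.resize(im[y:y+h,x:x+w],None,fx=s,fy=s,interpolation=cv2.INTER_CUBIC)[:,:,::-1]
cv2.imwrite("pics/s4c.png",np.hstack([z(a,200,290,100,100,5),cv2.resize(z(b,150,180,100,50,5),(250,500))]))
E
```

```text
22.375 [0.5331563  0.23705871 0.13149668] [ 3.14110652 -0.00018204  3.05033451] [ 0.23  0.59  1.62  0.    0.93 -1.25]
```

View pics/s4c.png

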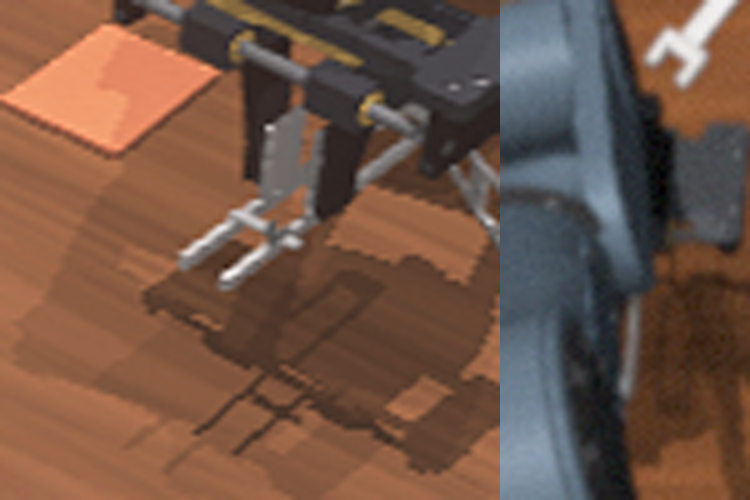

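```bash
python3 - <<'E'
from fit import *
s5=lambda *u:T(u,5,290,200)
o1,o2=s5(181,262),s5(224,283)
yaw=3.0503-np.pi
for d in (-.006,-.003,0,.003):
  for p in (-.1,-.05,0,.05,.1): # nose-up positive
    def P(x,y,zr):
        # rotate about grip point (z .03 above underside)
        X=x*np.cos(p)-(zr-.03)*np.sin(p)+d; Z=x*np.sin(p)+(zr-.03)*np.cos(p)
        w=W((X,y,0),.5332,.2371,yaw); w[2]=.1315+.0175+Z; return w
    e1=proj("scene",P(.075,-.011,.004))-o1; e2=proj("scene",P(.075,.011,.004))-o2
    print(d,p,e1.round(1),e2.round(1))
E
```

```text
-0.006 -0.1 [2.2 2.2] [1.3 2.4]
-0.006 -0.05 [1.8 1.2] [1.  1.4]
-0.006 0 [1.6 0.2] [0.8 0.4]
-0.006 0.05 [ 1.4 -0.9] [ 0.6 -0.7]
-0.006 0.1 [ 1.2 -2. ] [ 0.5 -1.8]
-0.003 -0.1 [1.3 2.8] [0.5 3. ]
-0.003 -0.05 [1.  1.8] [0.2 2. ]
-0.003 0 [0.8 0.8] [-0.1  1. ]
-0.003 0.05 [ 0.6 -0.3] [-0.2 -0.1]
-0.003 0.1 [ 0.4 -1.4] [-0.4 -1.2]
0 -0.1 [0.5 3.4] [-0.4  3.6]
0 -0.05 [0.2 2.4] [-0.7  2.6]
0 0 [-0.1  1.4] [-0.9  1.6]
0 0.05 [-0.3  0.3] [-1.1  0.5]
0 0.1 [-0.4 -0.8] [-1.2 -0.6]
0.003 -0.1 [-0.3  4. ] [-1.2  4.2]
0.003 -0.05 [-0.7  3. ] [-1.5  3.3]
0.003 0 [-0.9  2. ] [-1.7  2.2]
0.003 0.05 [-1.1  0.9] [-1.9  1.2]
0.003 0.1 [-1.3 -0.2] [-2.1  0. ]
```

The tongs are lifted and level, with the rib near mid-mark and a 7 N grip that matches the spring at the mark. I'll carry them to a spot behind the stud.

Call:
{"op": "drive_tool", "data": {"deltas": [[[0, 0, 0], [0, 0, 0.0487], -0.32], [[0.1, -1.5, 0], [0, 0, 0], -0.32], [[0.3, -3, 0], [0, 0, 0], -0.32], [[0.3, -3.6, 0], [0, 0, 0], -0.32], [[0.3, -3.6, 0], [0, 0, 0], -0.32], [[0.3, -3.6, 0], [0, 0, 0], -0.32], [[0.3, -3.6, 0], [0, 0, 0], -0.32], [[0.3, -3.6, 0], [0, 0, 0], -0.32], [[0.3, -3.6, 0], [0, 0, 0], -0.32], [[0.3, -3.6, 0], [0, 0, 0], -0.32], [[0.3, -3.2, 0], [0, 0, 0], -0.32], [[0.2, -2.5, 0], [0, 0, 0], -0.32]]}}

```text
clock: 23.98
eef_pos: [0.4535, -0.1109, 0.1315]
eef_rot: [3.141, 0.0, 3.001]
contact_force: [0.4, 0.9, -1.4]
gripper_width: 0.341
gripper_force: 7.0
```

Call:
{"op": "drive_tool", "data": {"deltas": [[[0, 0, 0], [0, 0, 0], -0.32], [[0, 0, 0], [0, 0, 0], -0.32], [[0, 0, 0], [0, 0, 0], -0.32]]}}

```text
clock: 24.35
eef_pos: [0.4544, -0.1083, 0.1316]
eef_rot: [3.14, 0.0, 3.003]
contact_force: [0.6, 0.9, -1.7]
gripper_width: 0.34
gripper_force: 7.0
```

```bash
python3 - <<'E'
from plan import *
R=Ro.from_euler("xyz",[np.pi,0,np.pi-.14]); go([.5527,-.1236,.0605],R)
E
```

```text
shift cm [-9.94 -0.16  7.11] rotvec [0.001 0.    0.001] shift in target axes [-9.95 -0.14  7.11]
```

Call:
{"op": "drive_tool", "data": {"deltas": [[[0, -0.15, 1.2], [0, 0, 0], -0.32], [[0, 0, 1.5], [0, 0, 0], -0.32], [[0, 0, 1.5], [0, 0, 0], -0.32], [[0, 0, 1.5], [0, 0, 0], -0.32], [[0, 0, 1.4], [0, 0, 0], -0.32], [[-1.4, 0, 0], [0, 0, 0], -0.32], [[-1.6, 0, 0], [0, 0, 0], -0.32], [[-1.6, 0, 0], [0, 0, 0], -0.32], [[-1.4, 0, 0], [0, 0, 0], -0.32], [[0, 0, 0], [0, 0, 0], -0.32], [[0, 0, 0], [0, 0, 0], -0.32]]}}

```text
clock: 25.72
eef_pos: [0.5133, -0.1187, 0.0607]
eef_rot: [3.14, -0.0, 3.002]
contact_force: [-0.3, 0.8, -0.5]
gripper_width: 0.346
gripper_force: 7.0
```

```bash
python3 - <<'E'
from plan import *
R=Ro.from_euler("xyz",[np.pi,0,np.pi-.14]); go([.5527,-.1236,.0605],R)
a=snap("scene","s5"); b=snap("top","t5")
z=lambda im,y,x,h,w,s:cv2.resize(im[y:y+h,x:x+w],None,fx=s,fy=s,interpolation=cv2.INTER_CUBIC)[:,:,::-1]
cv2.imwrite("pics/s5c.png",np.hstack([z(a,180,160,80,75,5),z(b,140,270,80,75,5)]))
E
```

```text
shift cm [-3.97  0.06  0.02] rotvec [ 0.001 -0.     0.   ] shift in target axes [-3.97  0.06  0.02]
```

View pics/s5c.png

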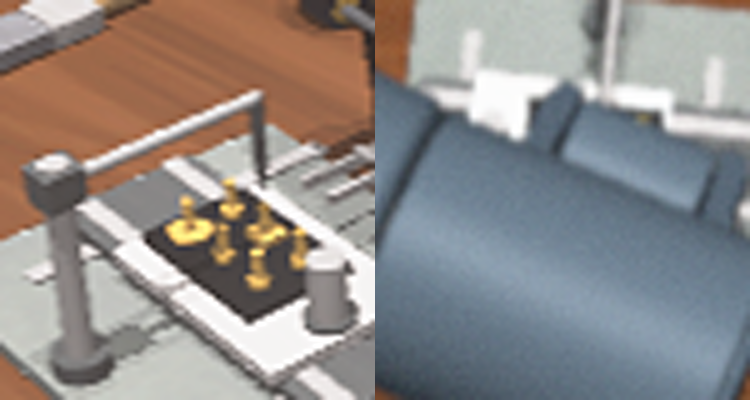

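The tips are level at (302,183) and (330,193), heading for the stud top at about (265,203).

```bash
python3 - <<'E'
from fit import *
s5=lambda *u:T(u,5,160,180)
yaw=3.002-np.pi
for nm,o,p in (("fix",s5(302,183),W((.072,-.011,.0522),.5133,-.1187,yaw)),("spr",s5(330,193),W((.072,.011,.0522),.5133,-.1187,yaw)),("stud",s5(265,203),np.array([.618,-.1328,.06])),("needle",s5(263,190),np.array([.618,-.1328,.068]))):
    print(nm,o.round(1),(proj("scene",p)-o).round(1),"mm obs-pred",(1e3*(ray("scene",o,p[2])-p)[:2]).round(1))
E
```

```text
fix [220.  216.2] [0.9 1. ] mm obs-pred [-2.  -5.4]
spr [225.6 218.2] [0.1 2.3] mm obs-pred [-8.  -8.2]
stud [212.6 220.2] [0.7 1. ] mm obs-pred [-2.3 -5. ]
needle [212.2 217.6] [0.9 1.2] mm obs-pred [-2.5 -6. ]
```

Call:
{"op": "drive_tool", "data": {"deltas": [[[-0.8, 0.05, 0], [0, 0, 0], -0.32], [[-1, 0, 0], [0, 0, 0], -0.32], [[-1, 0, 0], [0, 0, 0], -0.32], [[-0.8, 0, 0], [0, 0, 0], -0.32], [[-0.4, 0, 0], [0, 0, 0], -0.32], [[0, 0, 0], [0, 0, 0], -0.32], [[0, 0, 0], [0, 0, 0], -0.32], [[0, 0, 0], [0, 0, 0], -0.32]]}}

```text
clock: 26.82
eef_pos: [0.5532, -0.124, 0.0607]
eef_rot: [3.141, 0.0, 3.002]
contact_force: [0.3, -0.1, -1.1]
gripper_width: 0.34
gripper_force: 7.0
```

```bash
python3 - <<'E'
from plan import *
a=snap("scene","s6")
cv2.imwrite("pics/s6c.png",cv2.resize(a[190:250,180:260],None,fx=9,fy=9,interpolation=cv2.INTER_CUBIC)[:,:,::-1])
s=ctrl.sense(); print(s["clock"],s["contact_force"],s["ft_torque"],s["gripper_width"]*87,s["dq"].round(4))
E
```

```text
26.875 [ 0.3158631   0.69724843 -1.80121266] [ 0.05536496 -0.01859687  0.05296849] 29.806339790549707 [-0.001   0.0003 -0.0054  0.0002 -0.0014  0.0026]
```

View pics/s6c.png

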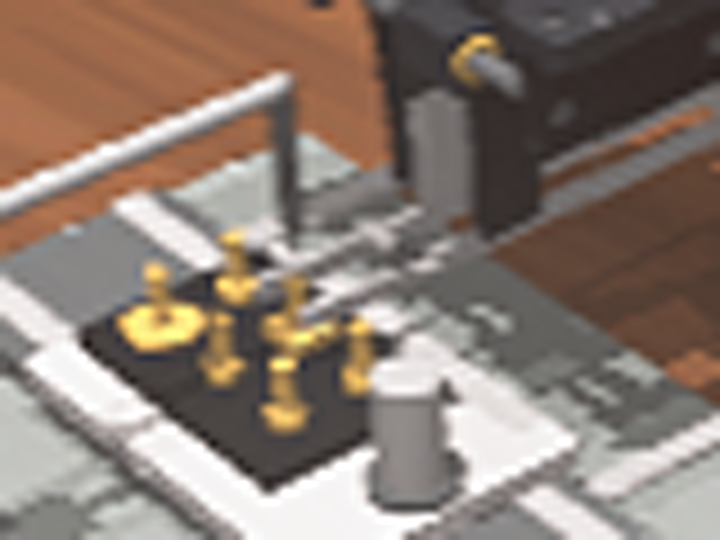

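The last picture shows the stud standing between the blade ends, at (258,285) and (308,310), with about 5 mm of blade beyond it. The arm is steady, the grip reads 7 N over 29.8 mm, and nothing is touching.

```bash
python3 -c "
from cell import ctrl
print(ctrl.job_done())"
```

```text
the job is handed in; nothing more can be done
None
```

The job is handed in, with no verdict returned: the washer stud was paused under the pointer, the square-nut stud left there, and the tongs are held level and steady around it, 29.8 mm over the thumb pieces at 7 N (about 18 mm gap); the rib itself was not seen close up.

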